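Fill the gap in the spice carousel, turn it to the front and hold it

ROBOT

A 6-joint arm with a two-finger parallel gripper is mounted at the origin on a cart in front of the work surface, level with it; the furniture and walls round the work are solid. World frame = base frame: x ahead of the robot, y to its left, z up, the work surface at z = 0. Lengths are in m, angles in degrees, forces in N, time in s.
With the tool pointing down it reaches from about 0.375 to 0.9 m from the base axis. Payload 3.1 kg.
Tool frame: the origin (TCP) lies between the finger pads; the fingertips stand 11 mm ahead of it and the grasp point (between the pads) lies 8 mm behind it; x points along the fingers, y is the direction in which the jaws open and shut, and the axes are right-handed (so a half turn about x gives the same grasp; the last joint's range is limited). The gripper opens to 87 mm and grips with 3 to 60 N. Pads are 19 mm wide; open, the fingers measure 117 mm over their backs; the gripper's body (75 mm by 190 mm) begins 51 mm behind the grasp point.
Start: joints at [53.486, 30.224, 82.088, -0, 67.689, -10.227], TCP at [0.277, 0.56, 0.234] pointing down, gripper open.
Joint ranges: [-176.69, 176.69], [-43.24, 126.21], [12.49, 139.97], [-82, 262], [0, 151.66], [-163.58, 163.58]. Speed limits (degrees/s): [159.86, 159.86, 180, 180, 180, 180].

INTERFACE

Orientations are given as a 3x3 rotation matrix whose columns are the frame's x, y, z axes.
In Python, from rig import bot gives the robot as it stands.
- The arm moves only by the shell command python3 -m inch 'ROWS' [OPENING]. ROWS is a JSON object of lists of equal length, an entry for each row: "dp": the shift along the tool's x, y, z in mm, a list of three; "yaw": the turn about the tool's x in degrees. In form: {"dp": [[tx, ty, tz], ...], "yaw": [yaw, ...]}. A call has 1 to 20 rows; each row shifts and turns the commanded pose from where the row before left it, along the tool's axes as they then stand; what a row does not reach is not made up. A row lasts 1/12 s, in which the tool goes at most 41.7 mm and 7.16 degrees, less where a joint would pass 70% of its speed; a pose out of reach is approached as far as the arm can. A call is refused whole if a number of a shift passes 41.7 or a number of a turn 7.16, either way. A call with a gripper value outside its range is refused whole. OPENING is the finger opening in mm, from 0 to 87, set as the call begins (- or left out, the last holds). The fingers move at their own pace and stop on an object; the grip force is fixed at half the most. Time passes only in rows, so rows that do not move let the fingers close. It gives the time, the measured TCP pose, the force and the opening at its end, in the units of the state.
- bot.read_state(): the state, without advancing time (a new reading comes with each control period).
- bot.capture(name): name is "scene" or "side" or "wrist"; returns a dict with "color" (480x640x3 uint8, red, green, blue), "intrinsics" (3x3 intrinsics, pixels), "pose" (4x4, takes a point from camera to world coordinates). Camera axes: x right, y down, z forward; pixel columns grow to the right and rows downward; lengths in m; the calibration is good to about 2 mm. The wrist camera is an equidistant fisheye: a pixel r from the principal point sees the ray r / f radians off the axis. A picture is of the moment at which its call begins. There is no depth.
- bot.hand_in(): hands the job in, once; it reports no verdict.
The state is a dict: "time_s": time; "joint_positions": joint angles; "qvel": joint speeds; "tau": joint torques, N m; "position": TCP position; "tcp_rot": TCP orientation; "force": force on the tool from outside, world axes, zero at the start; "moment": the same for the moment, N m; "opening": opening from 0.0 (shut) to 1.0 (fully open).
Only numpy, scipy, OpenCV 4.12 (cv2) and the standard library are available. Lean on these libraries where they do the work, as an engineer would, in place of code of your own. Each camera call takes 0.05 s, during which the arm holds its last target.

TASK

Stand the salt shaker upright in the empty middle recess of the carousel's jar row, neatly between the two corked bottles, and let go of it. Then take hold of the carousel's bar handle and turn the carousel slowly, so that nothing on it tips, until the salt shaker faces straight to the front, towards the robot, and finish while still gripping the handle and keeping the carousel still there, for a light spring would turn it back. The bottles must stay in their recesses, the salve tin and the mincer plate must stay flat on the carousel, and the candle and the cotton reel must be left alone.

Things in the scene. Friction and masses are not known exactly. Their poses are not given: they have to be found in the camera images.
- salt_shaker: white salt shaker with a grey metal cap, loose, upright, 42 mm across and 74 mm tall (round, narrower at the cap), about 0.1 kg; origin at the centre of its underside, z up. It starts standing on the worktop to the right of the carousel, in a line with the candle stub and the cotton reel, in any order; a fixed green box 160 mm high stands behind that line (world x over 0.63).
- front_edge (a point): a point on the front edge of the worktop, straight ahead of the robot, at worktop height; its x axis points level away from the robot (world x), so straight to the front is its -x direction
- carousel: wooden turntable 320 mm across, top 24 mm above the worktop, fixed in place; origin on its vertical turning axis at worktop height; its -x axis points to the jar row, z up. The row starts 0.6 to 1.45 rad clockwise (from above) of front, to the robot's left. It turns 2 rad anticlockwise from its start, against a light spring (0.08 N m per rad, friction 0.02 N m) that turns it back if let go (viscous drag 0.1 N m s).
- carousel_handle: dark wooden bar handle on a thin post (radius 9 mm) at the carousel's centre: 54 mm long along its own x, 16 mm thick along its own y, 30 mm high; origin at the bar's centre, on the turning axis, 95 mm above the worktop. It turns with the carousel: its -x axis points level to the jar row, and straight to the front (world -x) when the row faces front.
- empty_recess (a point): centre of the floor of the empty middle recess of the row of three in the jar tray (wooden strip 176 x 56 mm, 8 mm thick, on the turntable): round, 52 mm across, 5 mm deep, its floor 27 mm above the worktop, 95 mm from the turning axis. Axes as the handle's: -x outwards, y along the row. Neighbours' centres lie 60 mm to either side; before and behind it there is room.
- left_recess (a point): centre of the floor of the recess at the +y end of the row, holding bottle_left; same size, 60 mm from the empty one
- right_recess (a point): centre of the floor of the recess at the -y end of the row, holding bottle_right
- bottle_left: small round corked glass bottle, 48 mm across, 66 mm tall, loose, in the left recess; origin at the centre of its underside, z up
- bottle_right: the same bottle in the right recess
- salve_tin: low round tin, 50 mm across, 18 mm high, standing loose on the carousel behind the handle; origin at the centre of its underside, z up
- mincer_plate: round steel mincer plate with holes, 60 mm across, 9 mm thick, lying loose on the carousel behind the handle; origin at the centre of its underside, z up
- candle_stub: white candle stub, 22 mm across, 51 mm tall, standing on the worktop in the line with the shaker; a bystander; origin at its foot, z up
- cotton_reel: wooden cotton reel, 34 mm across, 44 mm tall, standing on the worktop in the line with the shaker; a bystander; origin at its foot, z up
Mind the look-alikes: they are no part of the job. What is shaped like the salt_shaker but red is not meant.

How it is judged (in metres and radians):
On the way, in this order (a step that is already met when the one before it is completed fails the run):
1. the salt shaker stands upright in the empty recess, let go, the carousel not yet turned to the front (horizontal distance between salt_shaker and empty_recess below 0.009 m and distance between salt_shaker and empty_recess below 0.01 m and angle between salt_shaker's own z axis and vertical below 0.1 rad and contact force between the fingers and salt_shaker below 0.1 N and linear speed of salt_shaker below 0.03 m/s and angle between the x axis of carousel_handle and the x axis of front_edge, either way round above 0.3 rad), for 0.2 s.
2. the handle is gripped and the carousel turned so that the shaker faces the front (angle between the x axis of carousel_handle and the x axis of front_edge, either way round below 0.1 rad and contact force between the fingers and carousel_handle above 2 N and distance between the grasp point and carousel_handle below 0.032 m), for 0.2 s.
At the end, for the whole second after the job is handed in: Shaker (untouched) and bottles upright in their recesses within 9 mm of centre; carousel still and within 0.1 rad of facing front, its handle gripped (over 2 N, grasp point within 32 mm of the bar); tin and mincer plate flat on it; candle and reel standing, moved under 30 mm (all of step 2 and horizontal distance between salt_shaker and empty_recess below 0.009 m and distance between salt_shaker and empty_recess below 0.01 m and angle between each of salt_shaker, bottle_left, bottle_right's own z axis and vertical below 0.1 rad and contact force between the fingers and salt_shaker below 0.1 N and angular speed of carousel_handle below 0.1 rad/s and horizontal distance between bottle_left and left_recess below 0.009 m and distance between bottle_left and left_recess below 0.01 m and horizontal distance between bottle_right and right_recess below 0.009 m and distance between bottle_right and right_recess below 0.01 m and height (world z) of each of salve_tin, mincer_plate above 0.015 m and angle between each of salve_tin, mincer_plate, candle_stub, cotton_reel's own z axis and vertical below 0.2 rad and horizontal distance between each of salve_tin, mincer_plate and carousel_handle below 0.16 m and distance of each of candle_stub, cotton_reel from where it was at the start of the episode below 0.03 m); the arm keeps its last pose, push and grip.
It fails at once if a bottle, tin or plate on the carousel or a bystander is knocked over (angle between any of bottle_left, bottle_right, mincer_plate, salve_tin, candle_stub, cotton_reel's own z axis and vertical above 0.9 rad).
It fails at once if the candle stub or the cotton reel is pushed away (distance of any of candle_stub, cotton_reel from where it was at the start of the episode above 0.05 m).
It also fails if it takes over 64 s, if anything falls off the work surface, if the arm or the gripper's body presses on something with over 40 N, if the wrist force passes 120 N, or if a joint passes its speed limit or range.

## Working session

There is one attempt and no reset: what is moved stays moved. The work goes in short steps, Python scripts to look and compute and a shell command to move; the robot and the scene stay as the last step left them, time stands still between calls to the robot, and variables do not carry over. Pictures are saved under pics/ and viewed, and the job is handed in when it is done.

```bash
ls; mkdir -p pics
cat > h.py <<'E'
from rig import bot
import numpy as np, cv2
def snap(n,name):
    d=bot.capture(n); cv2.imwrite(f'pics/{name}.png',d['color'][:,:,::-1]); np.savez(f'pics/{name}.npz',**d); return d
def ray(d,u,v,fish=False):
    K=np.array(d['intrinsics']);P=np.array(d['pose'])
    x=(u-K[0,2])/K[0,0];y=(v-K[1,2])/K[1,1]
    if fish:
        r=np.hypot(x,y); s=np.sin(r)/r if r>1e-9 else 1; c=np.array([x*s,y*s,np.cos(r)])
    else: c=np.array([x,y,1.])
    c=P[:3,:3]@c; return P[:3,3],c/np.linalg.norm(c)
def onz(d,u,v,z,fish=False):
    o,r=ray(d,u,v,fish); return o+r*(z-o[2])/r[2]
def proj(d,p):
    K=np.array(d['intrinsics']);P=np.array(d['pose']); c=P[:3,:3].T@(np.array(p)-P[:3,3]); q=K@(c/c[2]); return q[:2]
E
python3 - <<'E'
from h import *
for n in ['scene','side','wrist']:
    d=snap(n,n+'0'); print(n,np.round(d['intrinsics'],1).tolist(),np.round(d['pose'],3).tolist())
s=bot.read_state(); print(s['time_s'],s['position'],np.round(s['tcp_rot'],3).tolist(),s['force'],s['opening'])
E
```

```text
pics
scene [[598.0, 0.0, 331.6], [0.0, 598.0, 236.8], [0.0, 0.0, 1.0]] [[0.507, -0.451, 0.735, -0.322], [-0.862, -0.26, 0.435, -0.567], [-0.005, -0.854, -0.52, 0.726], [0.0, 0.0, 0.0, 1.0]]
side [[472.5, 0.0, 317.6], [0.0, 472.5, 232.2], [0.0, 0.0, 1.0]] [[-0.99, -0.088, 0.111, 0.438], [-0.14, 0.477, -0.868, 0.976], [0.023, -0.874, -0.485, 0.65], [0.0, 0.0, 0.0, 1.0]]
wrist [[371.6, 0.0, 319.8], [0.0, 371.6, 241.8], [0.0, 0.0, 1.0]] [[0.442, 0.866, 0.234, 0.212], [0.897, -0.426, -0.116, 0.591], [-0.001, 0.261, -0.965, 0.384], [0.0, 0.0, 0.0, 1.0]]
0.15 [0.27644523 0.55994875 0.23278145] [[-0.001, 0.443, 0.897], [-0.001, 0.897, -0.443], [-1.0, -0.002, -0.0]] [ 0.13426247 -0.26019554  0.08911974] 0.9992310238886748
```

View pics/scene0.png

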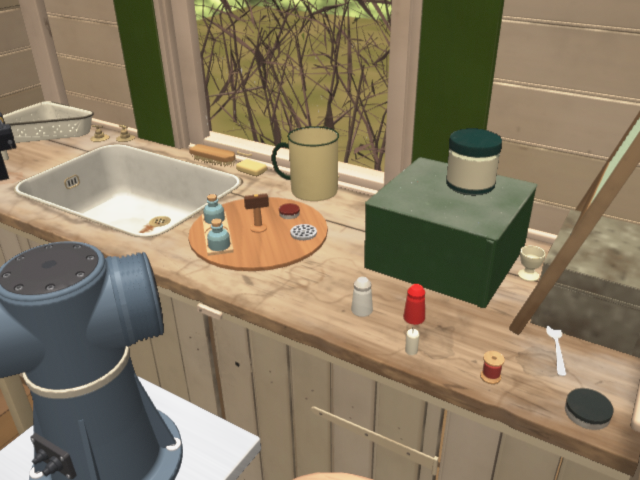

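View pics/side0.png

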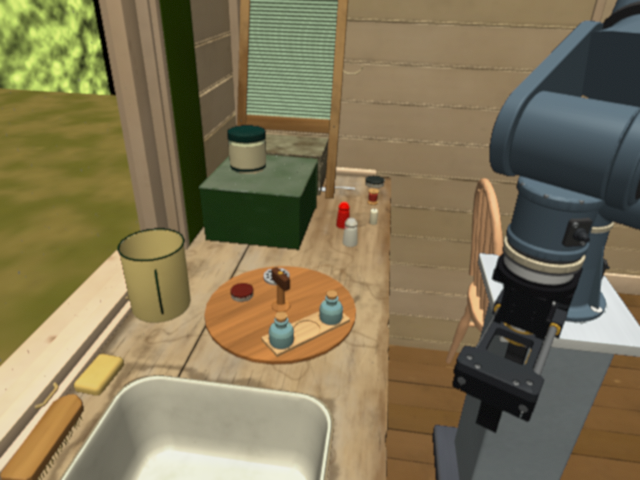

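View pics/wrist0.png

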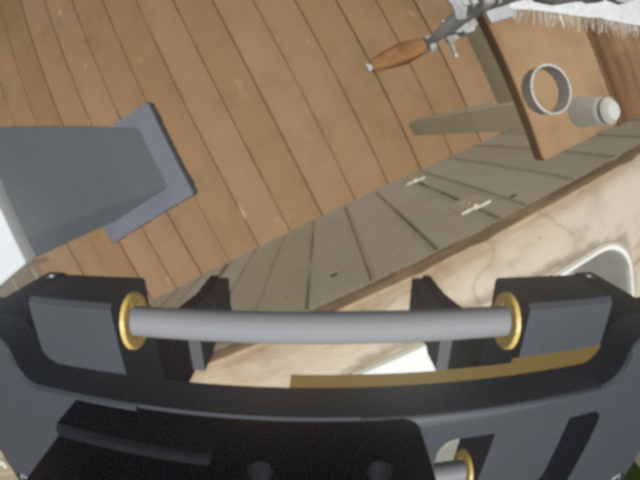

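Candidates: the white shaker with a grey cap at scene (362,297) and side (351,233), and a red one at scene (415,304). The white one fits the description. A white item in the wrist view at (595,111) is on a chair, not on the worktop. Next I'll confirm with enlarged crops.

Run:
```python
import cv2,numpy as np
a=cv2.imread('pics/scene0.png');b=cv2.imread('pics/side0.png')
A=cv2.resize(a[260:400,330:530],None,fx=4,fy=4,interpolation=cv2.INTER_CUBIC);cv2.imwrite('pics/c1.png',A)
B=cv2.resize(a[180:280,180:340],None,fx=5,fy=5,interpolation=cv2.INTER_CUBIC);cv2.imwrite('pics/c2.png',B)
C=cv2.resize(b[170:370,190:400],None,fx=3,fy=3,interpolation=cv2.INTER_CUBIC);cv2.imwrite('pics/c3.png',C)
```

```text
(no output)
```

View pics/c1.png

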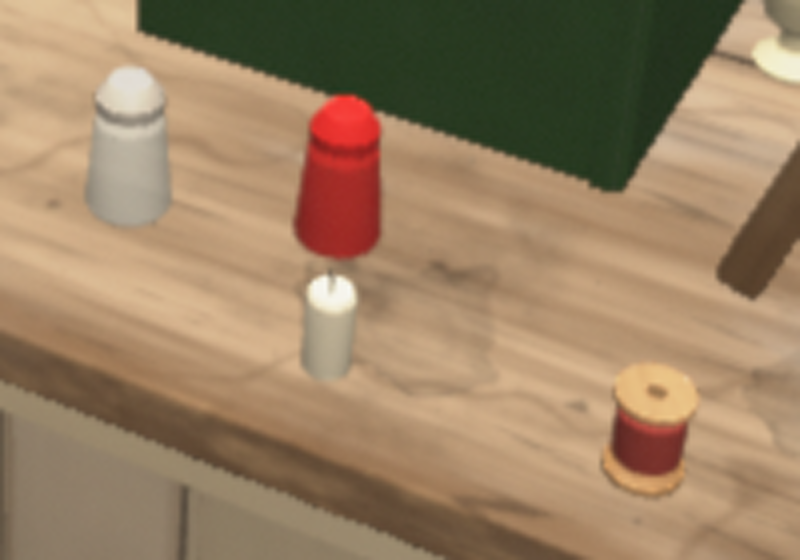

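View pics/c2.png

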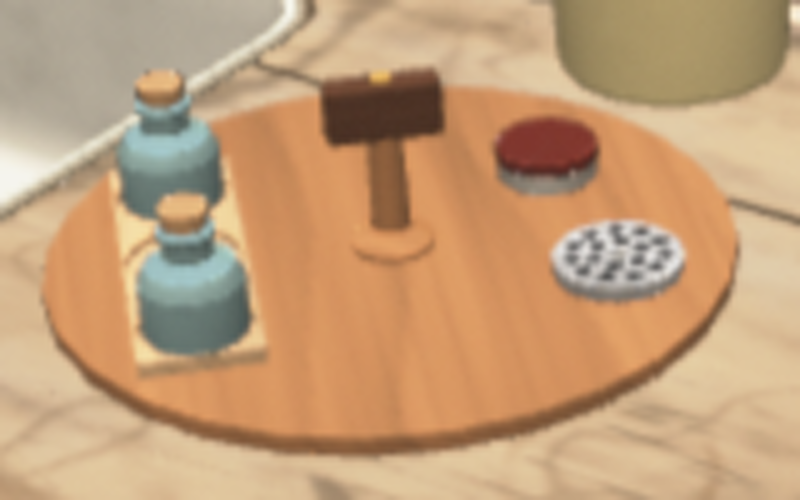

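View pics/c3.png

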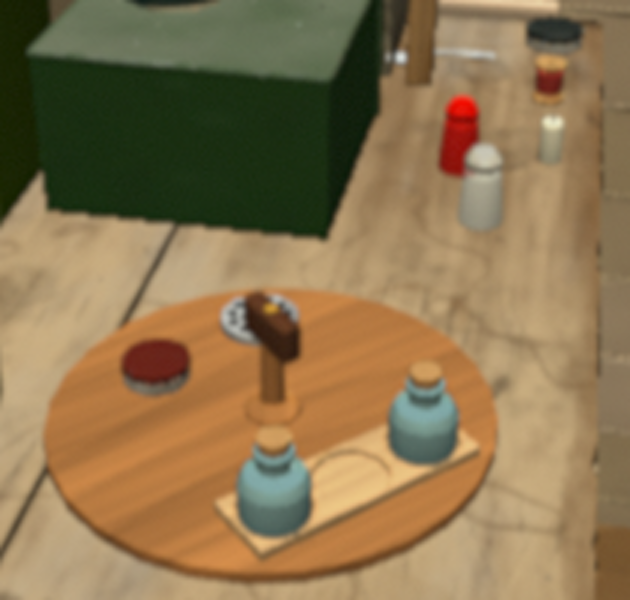

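The crops confirm the white shaker with a cap band at c1 (128,150). Next I'll triangulate from both views.

```bash
cat > loc.py <<'E'
from h import *
S=dict(np.load('pics/scene0.npz'));D=dict(np.load('pics/side0.npz'))
def c1(x,y): return 330+(x-1.5)/4,260+(y-1.5)/4
def c2(x,y): return 180+(x-2)/5,180+(y-2)/5
def c3(x,y): return 190+(x-1)/3,170+(y-1)/3
def tri(a,b):
    o1,r1=ray(S,*a);o2,r2=ray(D,*b)
    A=np.stack([r1,-r2],1);t=np.linalg.lstsq(A,o2-o1,rcond=None)[0]
    p,q=o1+t[0]*r1,o2+t[1]*r2; return (p+q)/2,np.linalg.norm(p-q)
def pr(n,a,b,z):
    p,g=tri(a,b); print(n,'tri',p.round(4),'gap %.4f'%g,'S',onz(S,*a,z)[:2].round(4),'D',onz(D,*b,z)[:2].round(4))
# turntable ellipse
for nm,d,roi in(('scene',S,(180,190,340,275)),('side',D,(195,255,370,370))):
    pass
pr('corkA',c2(160,80),c3(425,370),.093)
pr('corkB',c2(184,203),c3(274,436),.093)
pr('handletop',c2(380,77),c3(271,309),.110)
pr('tin',c2(547,140),c3(156,356),.042)
pr('shakertop',c1(130,68),c3(484,145),.074)
for nm,d,uv,r in (('shk S',S,c1(128,224),.021),('shk D',D,c3(481,229),.021),('candle S',S,c1(327,378),.011),('candle D',D,c3(550,163),.011),('reel S',S,c1(643,494),.017),('reel D',D,c3(548,102),.017),('red S',S,c1(337,257),.021),('tt S',S,c2(392,452),.16)):
    p=onz(d,*uv,0); c=p-d['pose'][:3,3]; c[2]=0; print(nm,(p+r*c/np.linalg.norm(c))[:2].round(4))
# post foot, recess in side
print('recess D',onz(D,*c3(350,474),.032)[:2])
for n,uv in(('rim L',(43,425)),('rim R',(498,425)),('rim T',(290,288)),('rim B',(262,572))): print(n,onz(D,*c3(*uv),.024)[:2].round(3))
E
python3 loc.py
```

```text
corkA tri [0.5154 0.2419 0.1251] gap 0.0363 S [0.5901 0.2932] D [0.5047 0.219 ]
corkB tri [0.5857 0.2676 0.0509] gap 0.0313 S [0.5069 0.2097] D [0.5885 0.3024]
handletop tri [0.6158 0.187  0.1088] gap 0.0037 S [0.6171 0.1864] D [0.6138 0.191 ]
tin tri [0.7074 0.162  0.0404] gap 0.0034 S [0.7079 0.161 ] D [0.705  0.1662]
shakertop tri [ 0.4951 -0.1472  0.0769] gap 0.0048 S [ 0.5023 -0.1451] D [ 0.4936 -0.1491]
shk S [ 0.4997 -0.1476]
shk D [ 0.4913 -0.1486]
candle S [ 0.4406 -0.2795]
candle D [ 0.4336 -0.2779]
reel S [ 0.4485 -0.4222]
reel D [ 0.4411 -0.4235]
red S [ 0.5283 -0.2462]
tt S [0.6302 0.2081]
recess D [0.54756165 0.25865518]
rim L [0.767 0.234]
rim R [0.455 0.181]
rim T [0.633 0.034]
rim B [0.587 0.348]
```

The axis is at about (0.614,0.189), with the row about 45° clockwise of front. The recess is at about (0.548,0.256), and the shaker at about (0.495,-0.148). I'll stop on the way over to look at the carousel with the wrist camera.

```bash
python3 -m inch '{"dp":[[0,-10,14],[0,-19,25],[0,-19,25],[0,-19,25],[0,-19,25],[0,-19,25],[0,-19,25],[0,-19,25],[0,-19,25],[0,-15,20],[0,-10,14],[0,0,0],[0,0,0],[0,0,0]],"yaw":[0,0,0,0,0,0,0,0,0,0,0,0,0,0]}' 87
python3 - <<'E'
from h import *
d=snap('wrist','w1'); s=bot.read_state(); print(np.round(d['pose'],4).tolist(),s['position'],np.round(s['tcp_rot'],3).tolist())
E
```

```text
time_s: 1.32
position: [0.4159, 0.2833, 0.2334]
tcp_rot: [[-0.001, 0.443, 0.897], [0.0, 0.897, -0.443], [-1.0, 0.0, -0.001]]
force: [-0.3, -0.5, 0.1]
opening: 1.001
[[0.4419, 0.866, 0.2342, 0.3512], [0.8971, -0.4267, -0.1147, 0.314], [0.0007, 0.2608, -0.9654, 0.3846], [0.0, 0.0, 0.0, 1.0]] [0.41571925 0.28358789 0.23347269] [[-0.0, 0.442, 0.897], [0.0, 0.897, -0.442], [-1.0, 0.0, -0.001]]
```

View pics/w1.png

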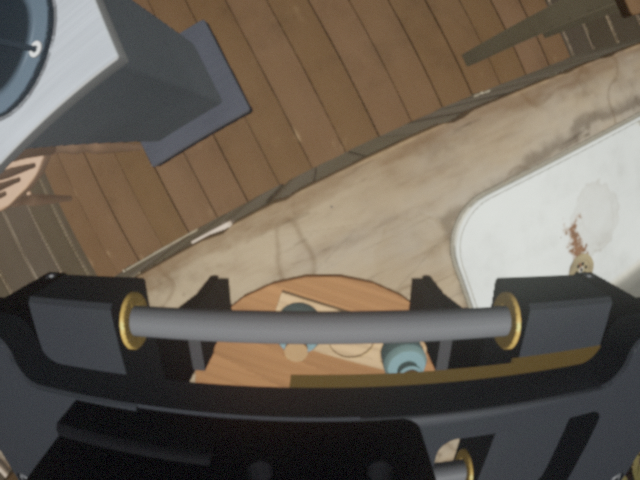

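This view from behind is obscured. I'll turn the tool so the camera sits on the +y side, and move on.

```bash
python3 -m inch '{"dp":[[0,0,0],[0,0,0],[0,0,0],[0,0,0],[0,0,0],[0,0,0],[0,0,0],[0,0,0],[0,0,0],[0,10,15],[0,14,26],[0,14,26],[0,14,26],[0,14,26],[0,14,26],[0,14,26],[0,14,26],[0,12,22],[0,4,15],[0,0,0]],"yaw":[6.4,7.1,7.1,7.1,7.1,7.1,7.1,7.1,7.1,0.5,0,0,0,0,0,0,0,0,0,0]}' 87
python3 - <<'E'
from h import *
d=snap('wrist','w2'); s=bot.read_state(); print(s['position'],np.round(s['tcp_rot'],3).tolist())
E
```

```text
time_s: 3.03
position: [0.542, 0.0474, 0.2335]
tcp_rot: [[0.001, 1.0, -0.001], [-0.001, -0.001, -1.0], [-1.0, 0.001, 0.001]]
force: [-0.0, 0.1, -0.1]
opening: 1.0
[0.54087131 0.04900873 0.2333193 ] [[-0.0, 1.0, -0.001], [0.0, -0.001, -1.0], [-1.0, -0.0, -0.0]]
```

View pics/w2.png

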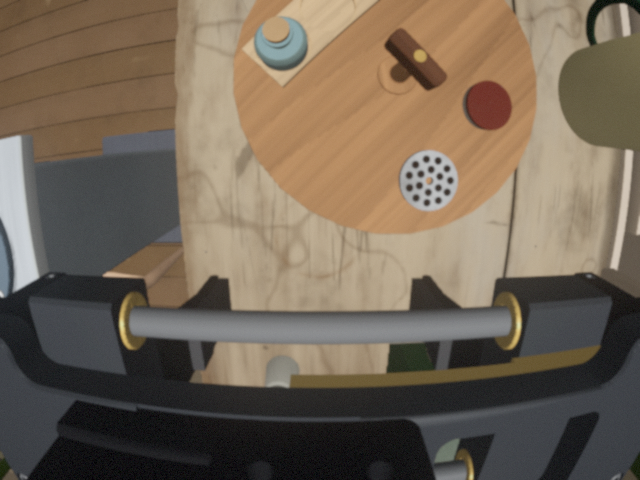

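```bash
python3 -m inch '{"dp":[[0,-5,20],[0,-5,36],[0,-5,38],[0,-5,38],[0,-5,38],[0,-5,38],[0,-5,38],[0,-5,38],[0,-5,25],[0,-1,10],[0,0,0],[0,0,0]],"yaw":[0,0,0,0,0,0,0,0,0,0,0,0]}' 87
python3 - <<'E'
from h import *
w=dict(np.load('pics/w2.npz')); print('handle',onz(w,420,56,.110,1),'corkR',onz(w,276,30,.093,1),'tin',onz(w,488,105,.042,1))
d=snap('wrist','w3'); s=bot.read_state(); print(s['position'],np.round(s['tcp_rot'],3).tolist())
E
```

```text
time_s: 4.08
position: [0.4947, -0.268, 0.2333]
tcp_rot: [[-0.001, 1.0, 0.001], [0.002, 0.001, -1.0], [-1.0, -0.001, -0.002]]
force: [-0.0, -0.1, -0.8]
opening: 0.995
handle [0.6163763  0.18726979 0.11      ] corkR [0.50734959 0.21059896 0.093     ] tin [0.70509514 0.16276227 0.042     ]
[ 0.49465375 -0.26744118  0.23329571] [[-0.001, 1.0, 0.002], [0.002, 0.002, -1.0], [-1.0, -0.001, -0.002]]
```

View pics/w3.png

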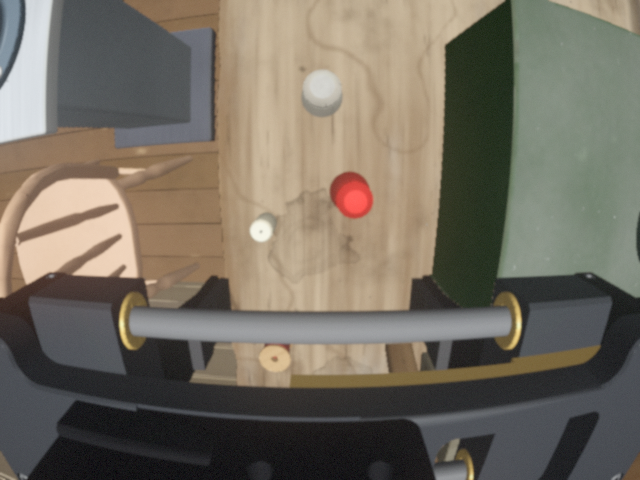

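Run:
```python
from h import *
a=cv2.imread('pics/w3.png');cv2.imwrite('pics/c4.png',cv2.resize(a[60:130,285:365],None,fx=8,fy=8,interpolation=cv2.INTER_CUBIC))
w=dict(np.load('pics/w3.npz'))
hsv=cv2.cvtColor(a,cv2.COLOR_BGR2HSV); m=((hsv[...,1]<38)&(hsv[...,2]>90)).astype(np.uint8); m[:60]=0;m[130:]=0;m[:,:285]=0;m[:,365:]=0
n,l,st,ce=cv2.connectedComponentsWithStats(m); i=1+st[1:,4].argmax(); x,y,W,H,A=st[i]; print(st[i],ce[i])
print(onz(w,ce[i][0],ce[i][1],.035,1),onz(w,x,ce[i][1],.03,1),onz(w,x+W,ce[i][1],.03,1),onz(w,ce[i][0],y+H,0,1))
print(onz(w,322,88,.074,1))
```

```text
[ 302   70   40   46 1487] [321.59784802  92.50975118]
[ 0.49533793 -0.14863174  0.035     ] [ 0.47696882 -0.14786125  0.03      ] [ 0.51451303 -0.14772203  0.03      ] [ 0.49553779 -0.16831225  0.        ]
[ 0.49549875 -0.15026334  0.074     ]
```

View pics/c4.png

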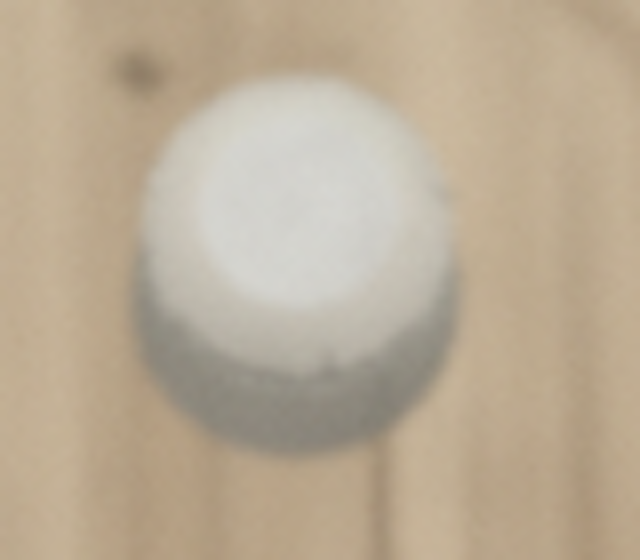

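The shaker is at (0.4955,-0.1475), and scene, side and wrist views agree. Next I'll move above it and descend.

```bash
python3 -m inch '{"dp":[[0,1,-20],[0,0,-30],[0,0,-30],[0,0,-25],[0,0,-15],[0,0,0],[10,0,0],[20,0,0],[25,0,0],[30,0,0],[30,0,0],[30,0,0],[25,0,0],[15,0,0],[8,0,0],[6,0,0],[0,0,0],[0,0,0]],"yaw":[0,0,0,0,0,0,0,0,0,0,0,0,0,0,0,0,0,0]}' 87
```

```text
time_s: 5.63
position: [0.496, -0.1503, 0.0348]
tcp_rot: [[0.001, 1.0, 0.0], [-0.0, 0.0, -1.0], [-1.0, 0.001, 0.0]]
force: [-0.0, 0.5, 1.0]
opening: 0.995
```

```bash
python3 -m inch '{"dp":[[0,0,-2.5],[0,0,0],[0,0,0]],"yaw":[0,0,0]}' 87; python3 -m inch '{"dp":[[0,0,0],[0,0,0],[0,0,0],[0,0,0],[0,0,0],[0,0,0],[0,0,0],[0,0,0],[0,0,0],[0,0,0]],"yaw":[0,0,0,0,0,0,0,0,0,0]}' 20
python3 - <<'E'
from h import *
snap('wrist','w4');snap('scene','s4'); s=bot.read_state(); print(s['position'],s['opening']*87,s['force'])
E
```

```text
time_s: 5.88
position: [0.496, -0.1476, 0.0355]
tcp_rot: [[0.002, 1.0, 0.001], [-0.001, 0.001, -1.0], [-1.0, 0.002, 0.001]]
force: [0.3, -0.5, -0.4]
opening: 1.002
time_s: 6.72
position: [0.4955, -0.1476, 0.0345]
tcp_rot: [[0.0, 1.0, 0.0], [-0.0, 0.0, -1.0], [-1.0, 0.0, 0.0]]
force: [-0.0, 0.1, -0.4]
opening: 0.412
[ 0.49552654 -0.1475384   0.03448599] 35.92385455805183 [ 0.14602186 -0.63433366 -1.20665855]
```

View pics/s4.png

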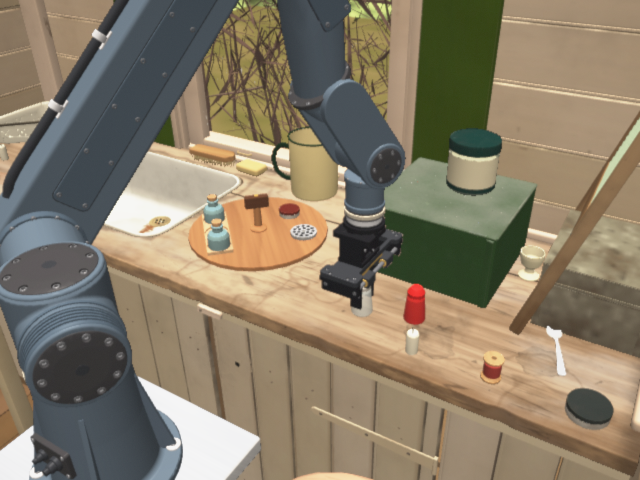

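```bash
python3 -m inch '{"dp":[[-4,0,0],[-10,0,0],[-20,0,0],[-25,0,0],[-30,0,0],[-30,0,0],[-25,0,0],[-15,0,0],[-6,0,0],[0,0,0]],"yaw":[0,0,0,0,0,0,0,0,0,0]}' 20; python3 -m inch '{"dp":[[0,-1,-10],[0,-3,-22],[0,-4,-30],[0,-4,-34],[0,-4,-34],[0,-4,-34],[0,-4,-34],[0,-4,-34],[0,-3,-34],[0,-1,-26],[0,0,-16],[0,0,-10],[0,0,0],[0,0,0]],"yaw":[0,3,5,5,5,5,5,5,5,4,3,0,0,0]}' 20
python3 - <<'E'
from h import *
snap('wrist','w5');s=bot.read_state(); print(s['position'],s['opening']*87,np.round(s['tcp_rot'],3).tolist())
E
```

```text
time_s: 7.65
position: [0.4962, -0.1478, 0.2016]
tcp_rot: [[0.003, 1.0, 0.0], [-0.002, 0.0, -1.0], [-1.0, 0.003, 0.002]]
force: [-0.8, 0.0, -1.1]
opening: 0.412
time_s: 8.82
position: [0.5699, 0.1514, 0.1981]
tcp_rot: [[-0.004, 0.709, -0.706], [-0.001, -0.706, -0.709], [-1.0, -0.002, 0.003]]
force: [-0.0, 0.2, -1.7]
opening: 0.412
[0.56972449 0.15084013 0.19837066] 36.04849606624911 [[-0.004, 0.708, -0.706], [-0.001, -0.706, -0.708], [-1.0, -0.002, 0.003]]
```

View pics/w5.png

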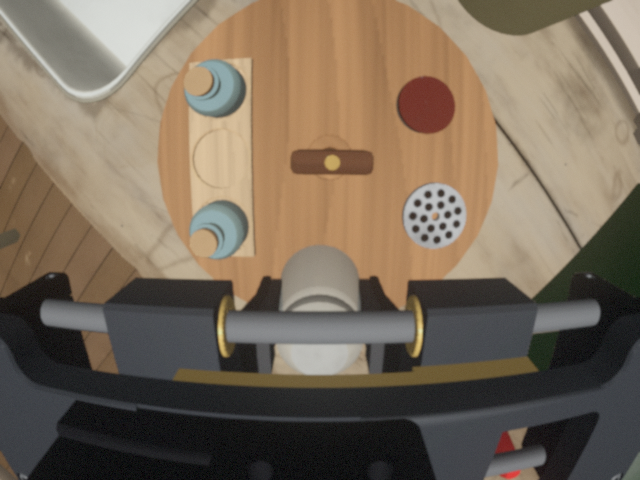

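Run:
```python
from h import *
a=cv2.imread('pics/w5.png')
cv2.imwrite('pics/c5.png',cv2.resize(a[45:270,175:385],None,fx=2.6,fy=2.6,interpolation=cv2.INTER_CUBIC))
w=dict(np.load('pics/w5.npz')); s=bot.read_state(); R=s['tcp_rot']; T=s['position']
f=lambda u,v,z:onz(w,u,v,z,1)[:2].round(4)
print('recess',f(219,158,.032),'L',f(193,158,.032),'R',f(245,158,.032),'T',f(219,129,.032),'B',f(219,187,.032))
print('handle top',f(332,162,.110),'ends',f(291,162,.105),f(373,162,.105))
print('corks',f(200,81,.093),f(204,242,.093))
print('shaker base edge',f(320,246,T[2]-.0345), R.T@(np.r_[f(320,246,T[2]-.0345),T[2]-.0345]-T))
g=cv2.cvtColor(a,cv2.COLOR_BGR2GRAY)
```

```text
recess [0.5494 0.2553] L [0.533  0.2731] R [0.5653 0.2383] T [0.5677 0.2728] B [0.5307 0.2379]
handle top [0.6163 0.1873] ends [0.5973 0.2059] [0.6356 0.1682]
corks [0.593 0.294] [0.5094 0.2121]
shaker base edge [0.5825 0.1639] [ 0.03444487 -0.00011333 -0.01837286]
```

View pics/c5.png

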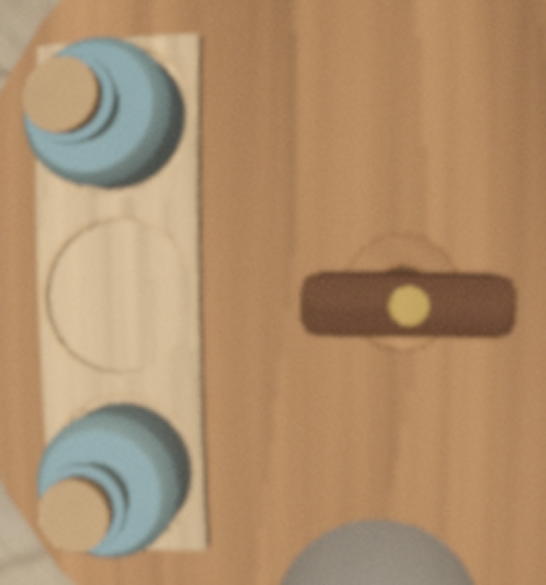

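The recess is at about (0.5495,0.2538), consistent between the circle at w5 (222,158), the corks, and the handle axis plus 95 mm. Next I'll move above it.

```bash
python3 -m inch '{"dp":[[0,-5,-4],[0,-12,-8],[0,-16,-11],[0,-18,-12],[0,-16,-11],[0,-12,-8],[0,-8,-5],[0,0,0],[10,0,0],[20,0,0],[15,0,0],[10,0,0],[0,0,0],[0,0,0]],"yaw":[0,0,0,0,0,0,0,0,0,0,0,0,0,0]}' 20
python3 - <<'E'
from h import *
for c in('wrist','scene','side'): snap(c,c+'6')
s=bot.read_state(); print(s['position'],s['opening']*87,np.round(s['tcp_rot'],3).tolist())
ims=[]
a=cv2.imread('pics/scene6.png')[150:270,170:330];b=cv2.imread('pics/side6.png')[240:360,210:370]
cv2.imwrite('pics/c6.png',cv2.resize(np.hstack([a,b]),None,fx=2.5,fy=2.5,interpolation=cv2.INTER_CUBIC))
E
```

```text
time_s: 10.03
position: [0.5514, 0.2538, 0.1437]
tcp_rot: [[-0.002, 0.707, -0.708], [-0.001, -0.708, -0.707], [-1.0, -0.001, 0.002]]
force: [0.7, 0.8, -0.4]
opening: 0.41
[0.55239346 0.25459223 0.14546828] 35.70298882230686 [[0.002, 0.707, -0.707], [0.0, -0.707, -0.707], [-1.0, 0.001, -0.002]]
```

View pics/wrist6.png

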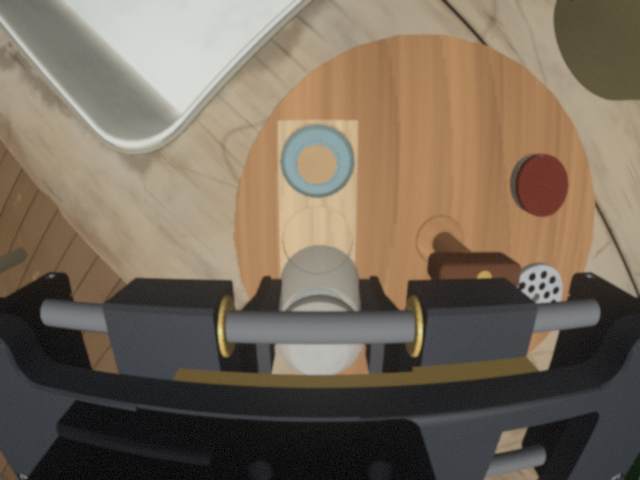

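View pics/c6.png

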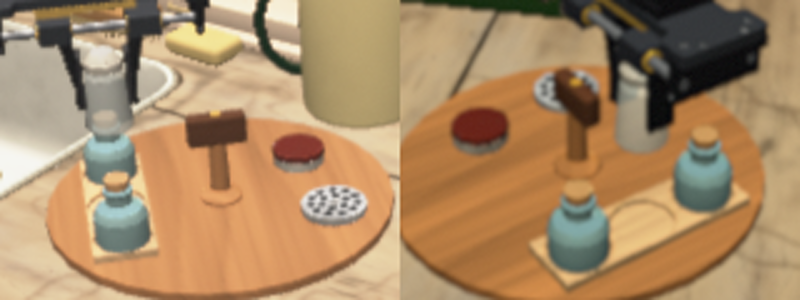

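Run:
```python
from h import *
a=cv2.imread('pics/wrist6.png')
cv2.imwrite('pics/c7.png',cv2.resize(a[110:290,260:380],None,fx=3.3,fy=3.3,interpolation=cv2.INTER_CUBIC))
w=dict(np.load('pics/wrist6.npz')); P=w['pose']
print(P.round(4).tolist())
s=bot.read_state(); T=np.mean([bot.read_state()['position'] for _ in range(3)],0); R=np.array(s['tcp_rot'])
print(T)
Z=np.array([-.7071,-.7071,0]);Y=np.array([.7071,-.7071,0])
def g(n,u,v,z):
    p=onz(w,u,v,z,1); d=p-T; print(n,p.round(4),'ty %.1f tz %.1f'%(d@Y*1e3,d@Z*1e3))
g('rec far',319,206,.032);g('rec L',282,240,.032);g('rec R',355,240,.032);g('bottle cork',318,162,.093);g('tray farL',278,121,.032);g('tray farR',358,121,.032);g('shk edge',320,246,T[2]-.0345);g('shkL',280,285,T[2]-.03);g('shkR',360,285,T[2]-.03);g('handle dot',485,275,.110)
```

```text
[[0.7074, -0.6819, -0.1859, 0.6013], [-0.7068, -0.6828, -0.185, 0.3035], [-0.0008, 0.2623, -0.965, 0.2948], [0.0, 0.0, 0.0, 1.0]]
[0.55239346 0.25459223 0.14546828]
rec far [0.569  0.2723 0.032 ] ty -0.8 tz -24.3
rec L [0.532  0.2737 0.032 ] ty -28.0 tz 0.9
rec R [0.5699 0.2359 0.032 ] ty 25.6 tz 0.9
bottle cork [0.5932 0.2971 0.093 ] ty -1.2 tz -58.9
tray farL [0.5918 0.3357 0.032 ] ty -29.5 tz -85.2
tray farR [0.6313 0.2961 0.032 ] ty 26.4 tz -85.2
shk edge [0.5643 0.2666 0.111 ] ty -0.1 tz -17.0
shkL [0.5356 0.2673 0.1155] ty -20.9 tz 2.9
shkR [0.5651 0.2379 0.1155] ty 20.8 tz 2.9
handle dot [0.6183 0.1879 0.11  ] ty 93.7 tz 0.6
```

View pics/c7.png

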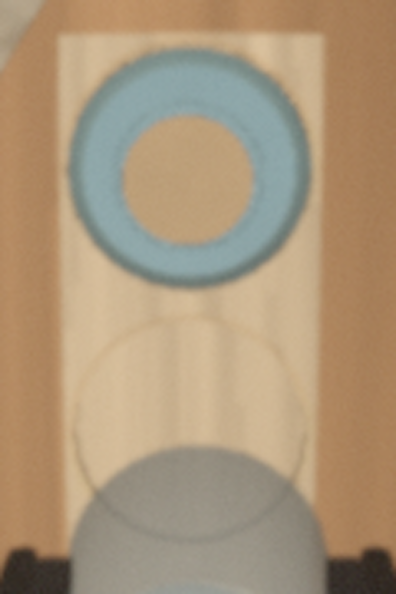

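```bash
python3 -m inch '{"dp":[[0,-1.2,-1.5],[10,0,0],[15,0,0],[15,0,0],[12,0,0],[8,0,0],[5,0,0],[0,0,0],[0,0,0]],"yaw":[0,0,0,0,0,0,0,0,0]}' 20
python3 - <<'E'
from h import *
for c in('wrist','scene','side'): snap(c,c+'7')
s=bot.read_state(); print(s['position'],s['opening']*87,np.round(s['tcp_rot'],3).tolist(),s['force'])
w=dict(np.load('pics/wrist7.npz')); print(w['pose'].round(4).tolist())
a=cv2.imread('pics/scene7.png')[160:270,170:310];b=cv2.imread('pics/side7.png')[250:360,240:380]
cv2.imwrite('pics/c8.png',cv2.resize(np.hstack([a,b]),None,fx=2.8,fy=2.8,interpolation=cv2.INTER_CUBIC))
cv2.imwrite('pics/c9.png',cv2.resize(cv2.imread('pics/wrist7.png')[110:290,220:420],None,fx=3,fy=3,interpolation=cv2.INTER_CUBIC))
E
```

```text
time_s: 10.93
position: [0.5519, 0.2567, 0.0795]
tcp_rot: [[0.0, 0.707, -0.707], [0.0, -0.707, -0.707], [-1.0, 0.0, -0.0]]
force: [-0.2, 0.2, -0.9]
opening: 0.413
[0.55228906 0.25678076 0.08027545] 35.968850989970065 [[0.002, 0.707, -0.707], [0.0, -0.707, -0.707], [-1.0, 0.001, -0.001]] [ 0.5720471  -0.26563862 -1.42798654]
[[0.7082, -0.6816, -0.1841, 0.6015], [-0.706, -0.6837, -0.1846, 0.3063], [-0.0, 0.2607, -0.9654, 0.2306], [0.0, 0.0, 0.0, 1.0]]
```

View pics/c9.png

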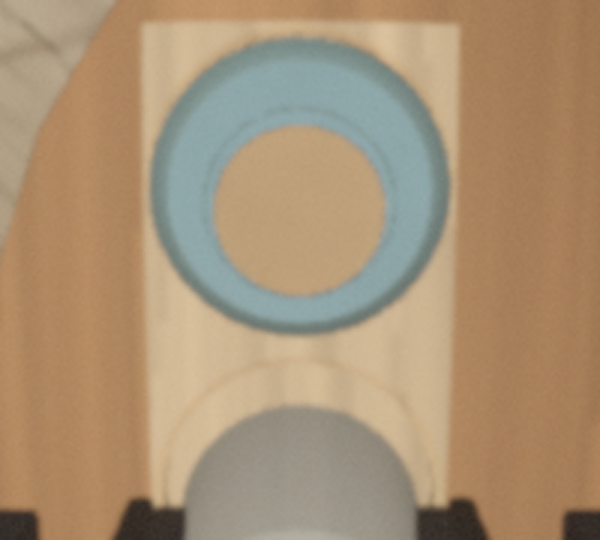

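View pics/c8.png

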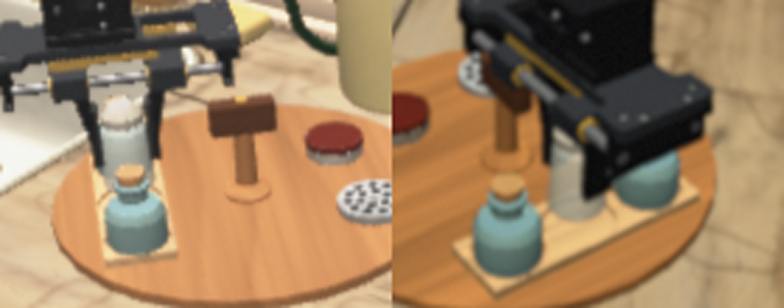

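Run:
```python
from h import *
w=dict(np.load('pics/wrist7.npz')); 
Z=np.array([-.7071,-.7071,0])
q=onz(w,320,230,.032,1)@Z
for zb in(.043,.0455,.048):
    p=onz(w,320,245,zb,1)@Z; print('shaker centre - recess centre in tz mm', (p+.021-q-.026)*1e3)
```

```text
shaker centre - recess centre in tz mm 0.478128583542372
shaker centre - recess centre in tz mm -0.22038793944631832
shaker centre - recess centre in tz mm -0.9189044624348975
```

It is centred within about 0.5 mm both ways. Lowering now.

```bash
python3 -m inch '{"dp":[[5,0,0],[5,0,0],[3,0,0],[2,0,0],[1,0,0],[0,0,0],[0,0,0],[0,0,0]],"yaw":[0,0,0,0,0,0,0,0]}' 20;  python3 -m inch '{"dp":[[1,0,0],[0.5,0,0],[0,0,0],[0,0,0]],"yaw":[0,0,0,0]}' 20
```

```text
time_s: 11.75
position: [0.5518, 0.2566, 0.0636]
tcp_rot: [[0.0, 0.707, -0.707], [0.0, -0.707, -0.707], [-1.0, 0.0, -0.0]]
force: [0.2, 0.4, -1.7]
opening: 0.409
time_s: 12.08
position: [0.5517, 0.2566, 0.0621]
tcp_rot: [[0.0, 0.707, -0.707], [0.0, -0.707, -0.707], [-1.0, 0.0, -0.0]]
force: [0.0, -0.1, -1.9]
opening: 0.413
```

```bash
python3 -m inch '{"dp":[[0.7,0,0],[0,0,0],[0,0,0]],"yaw":[0,0,0]}' 20;  python3 -m inch '{"dp":[[0,0,0],[0,0,0],[0,0,0],[0,0,0],[0,0,0],[0,0,0]],"yaw":[0,0,0,0,0,0]}' 58
python3 - <<'E'
from h import *
for c in('wrist','side'): snap(c,c+'8')
a=cv2.imread('pics/wrist8.png')[110:290,220:420];b=cv2.imread('pics/side8.png')[230:350,260:380]
cv2.imwrite('pics/c10.png',np.hstack([cv2.resize(a,(440,396)),cv2.resize(b,(396,396))])[:,:800])
E
```

```text
time_s: 12.33
position: [0.5518, 0.2566, 0.0615]
tcp_rot: [[0.0, 0.707, -0.707], [0.0, -0.707, -0.707], [-1.0, 0.0, -0.0]]
force: [-0.5, -0.0, 0.4]
opening: 0.414
time_s: 12.83
position: [0.5517, 0.2566, 0.0613]
tcp_rot: [[0.0, 0.707, -0.707], [0.0, -0.707, -0.707], [-1.0, 0.0, -0.0]]
force: [-0.1, -0.5, -0.1]
opening: 0.657
```

View pics/c10.png

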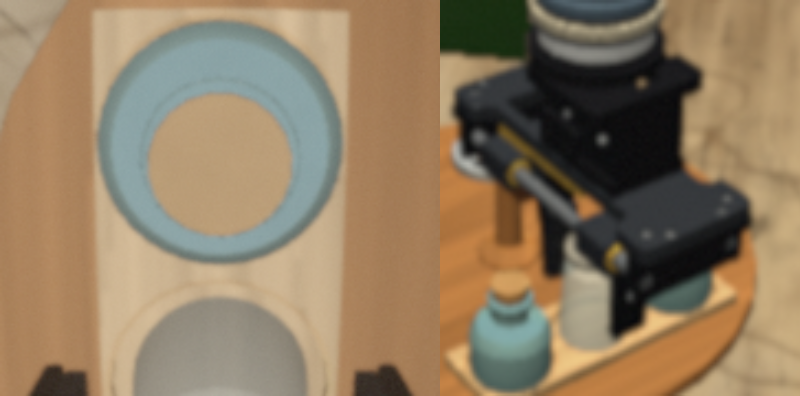

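The shaker is released and standing centred. Next I'll rise straight up, then go past the handle and turn the tool to look back at it.

```bash
python3 -m inch '{"dp":[[-3,0,0],[-7,0,0],[-12,0,0],[-18,0,0],[-25,0,0],[-30,0,0],[-30,0,0],[-20,0,0],[-12,0,0],[0,0,0],[0,10,0],[0,20,0],[0,28,0],[0,30,0],[0,30,0],[0,30,0],[0,25,0],[0,12,0],[0,0,0]],"yaw":[0,0,0,0,0,0,0,0,0,0,0,0,0,0,0,0,0,0,0]}' 58; python3 -m inch '{"dp":[[0,0,0],[0,0,0],[0,0,0],[0,0,0],[0,0,0],[0,0,0],[0,0,0],[0,0,0],[0,0,0],[0,0,0],[0,0,0],[0,0,0],[0,0,0],[0,0,0],[0,0,0]],"yaw":[-5,-7,-7,-7,-7,-7,-7,-7,-7,-7,-7,-7,-6,-2,0]}' 58
python3 - <<'E'
from h import *
snap('wrist','w9');s=bot.read_state(); print(s['position'],s['opening']*87,np.round(s['tcp_rot'],3).tolist(),s['joint_positions'])
print(np.load('pics/w9.npz')['pose'].round(4).tolist())
E
```

```text
time_s: 14.52
position: [0.6839, 0.1228, 0.2166]
tcp_rot: [[-0.001, 0.705, -0.709], [-0.001, -0.709, -0.705], [-1.0, -0.0, 0.001]]
force: [0.3, -0.1, 0.5]
opening: 0.665
time_s: 15.77
position: [0.6807, 0.1273, 0.2176]
tcp_rot: [[-0.003, 0.705, 0.709], [0.001, 0.709, -0.705], [-1.0, -0.002, -0.002]]
force: [0.1, -0.7, 0.1]
opening: 0.665
[0.68095529 0.12711157 0.21772342] 58.14716343712703 [[-0.002, 0.707, 0.708], [0.0, 0.708, -0.707], [-1.0, -0.001, -0.002]] [ 1.34132447e+00  3.65772755e+01  7.22170618e+01  2.80674908e-02
  7.13426373e+01 -4.37061285e+01]
[[0.7046, 0.6856, 0.1831, 0.6298], [0.7096, -0.6804, -0.1832, 0.1768], [-0.001, 0.259, -0.9659, 0.3689], [0.0, 0.0, 0.0, 1.0]]
```

View pics/w9.png

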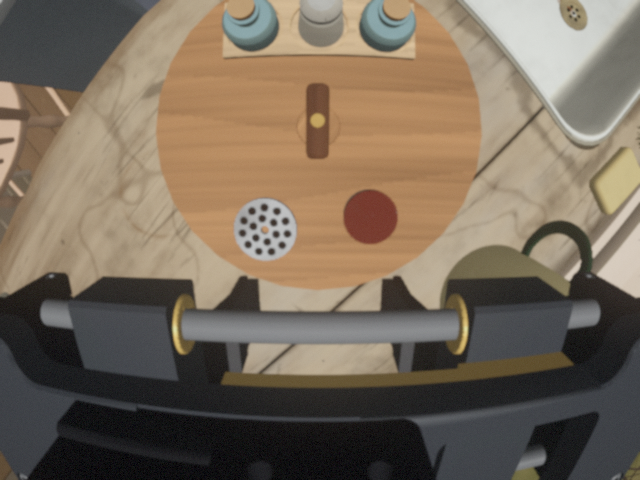

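The shaker stands neatly between the bottles at (322,20). The bar is at (318,121), lined up square to the jaws.

Run:
```python
from h import *
w=dict(np.load('pics/w9.npz')); R=w['pose'][:3,:3]
s=bot.read_state();T=s['position'];Y=np.array([.7071,.7071,0]);Z=np.array([.7071,-.7071,0])
for n,u,v,z in(('dot',318,121,.11),('end out',318,84,.105),('end in',317.5,158,.105),('foot',318,126,.024)):
    p=onz(w,u,v,z,1);d=p-T;print(n,p.round(4),'ty %.1f tz %.1f'%(d@Y*1e3,d@Z*1e3))
p=onz(w,318,84,.105,1)-onz(w,317.5,158,.105,1);print('row cw angle',np.degrees(np.arctan2(p[1],-p[0])))
```

```text
dot [0.6171 0.1872 0.11  ] ty -2.7 tz -87.6
end out [0.598  0.2062 0.105 ] ty -2.8 tz -114.6
end in [0.6353 0.1686 0.105 ] ty -3.0 tz -61.6
foot [0.6162 0.1874 0.024 ] ty -3.2 tz -88.4
row cw angle 45.191829224088224
```

```bash
python3 -m inch '{"dp":[[0,0,-8],[0,-1,-18],[0,-1,-22],[0,0,-20],[0,0,-13],[0,0,-7],[0,0,0],[10,0,0],[18,0,0],[22,0,0],[22,0,0],[20,0,0],[14,0,0],[9,0,0],[5,0,0],[0,0,0],[0,0,0],[0,0,0]],"yaw":[0,0,0,0,0,0,0,0,0,0,0,0,0,0,0,0,0,0]}' 58
python3 - <<'E'
from h import *
for c in('wrist','scene','side'): snap(c,c+'10')
s=bot.read_state(); print(s['position'])
a=cv2.imread('pics/scene10.png')[150:270,170:330];b=cv2.imread('pics/side10.png')[230:350,210:370]
cv2.imwrite('pics/c11.png',cv2.resize(np.hstack([a,b]),None,fx=2.5,fy=2.5,interpolation=cv2.INTER_CUBIC))
E
```

```text
time_s: 17.32
position: [0.6199, 0.1866, 0.0993]
tcp_rot: [[0.002, 0.707, 0.707], [0.0, 0.707, -0.707], [-1.0, 0.002, 0.001]]
force: [-0.1, 0.5, -0.1]
opening: 0.667
[0.61953059 0.18672898 0.09941848]
```

View pics/c11.png

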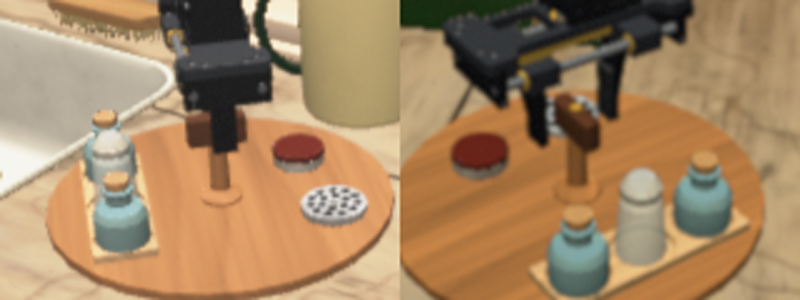

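View pics/wrist10.png

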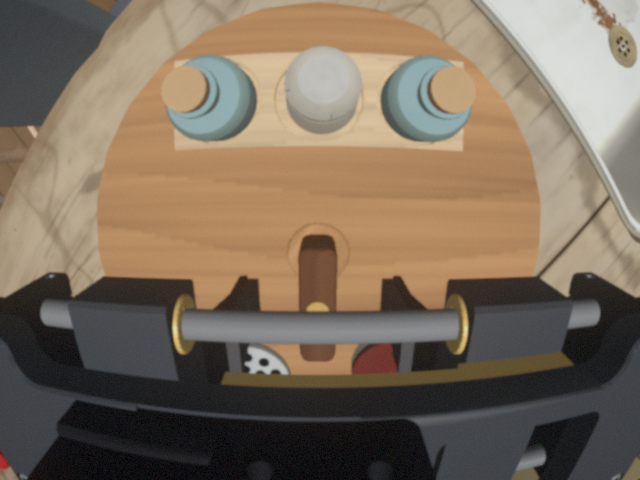

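```bash
python3 -m inch '{"dp":[[2,-1,-1.5],[0,0,0]],"yaw":[0,0]}' 58; python3 -m inch '{"dp":[[0,0,0],[0,0,0],[0,0,0],[0,0,0],[0,0,0],[0,0,0],[0,0,0],[0,0,0],[0,0,0],[0,0,0]],"yaw":[0,0,0,0,0,0,0,0,0,0]}' 0
```

```text
time_s: 17.63
position: [0.6166, 0.1871, 0.0965]
tcp_rot: [[-0.0, 0.707, 0.707], [0.0, 0.707, -0.707], [-1.0, -0.0, -0.0]]
force: [-0.6, 0.0, -0.3]
opening: 0.665
time_s: 18.47
position: [0.6175, 0.1873, 0.0963]
tcp_rot: [[0.001, 0.707, 0.707], [0.001, 0.707, -0.707], [-1.0, 0.001, 0.0]]
force: [1.3, 2.0, -1.9]
opening: 0.185
```

Gripped at 16.1 mm. Turning anticlockwise slowly.

```bash
Z='[0,0,0]'; python3 -m inch '{"dp":[[0,0,0],[0,0,0],[0,0,0],[0,0,0],[0,0,0],[0,0,0],[0,0,0],[0,0,0],[0,0,0],[0,0,0],[0,0,0],[0,0,0],[0,0,0],[0,0,0],[0,0,0],[0,0,0],[0,0,0],[0,0,0],[0,0,0],[0,0,0]],"yaw":[-0.2,-0.4,-0.6,-0.8,-1,-1,-1,-1,-1,-1,-1,-1,-1,-1,-1,-1,-1,-1,-1,-1]}' 0
python3 - <<'E'
from h import *
snap('wrist','w11');s=bot.read_state();print(s['position'],s['opening']*87,s['force'],s['moment'],np.degrees(np.arctan2(s['tcp_rot'][1][1],s['tcp_rot'][0][1])))
E
```

```text
time_s: 20.13
position: [0.6177, 0.1875, 0.0964]
tcp_rot: [[0.001, 0.452, 0.892], [0.001, 0.892, -0.453], [-1.0, 0.002, 0.001]]
force: [4.1, 5.3, -3.5]
opening: 0.183
[0.61769784 0.18755332 0.09638117] 15.515377468654794 [ 3.55474316  4.98373724 -2.8728763 ] [ 0.76431954 -0.51010278  0.13968815] 63.15355332493827
```

View pics/w11.png

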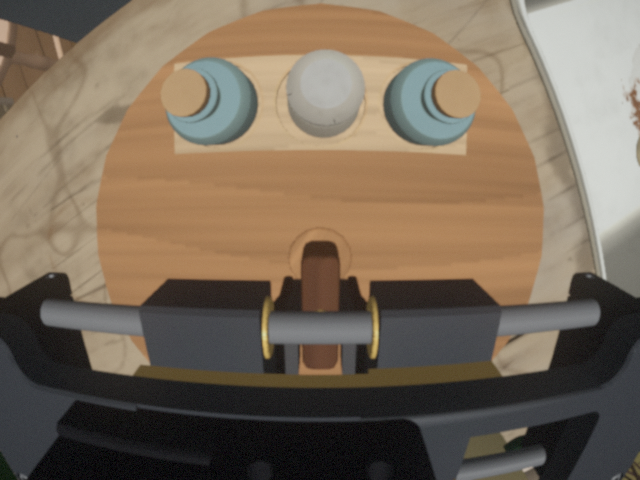

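```bash
python3 -m inch '{"dp":[[0,0,0],[0,0,0],[0,0,0],[0,0,0],[0,0,0],[0,0,0],[0,0,0],[0,0,0],[0,0,0],[0,0,0],[0,0,0],[0,0,0],[0,0,0],[0,0,0],[0,0,0],[0,0,0],[0,0,0],[0,0,0],[0,0,0],[0,0,0]],"yaw":[-0.3,-0.7,-1,-1,-1,-1,-1,-1,-1,-1,-1,-1,-1,-1,-1,-1,-1,-1,-1,-1]}' 0; python3 -m inch '{"dp":[[0,0,0],[0,0,0],[0,0,0],[0,0,0],[0,0,0],[0,0,0],[0,0,0],[0,0,0],[0,0,0],[0,0,0],[0,0,0],[0,0,0],[0,0,0],[0,0,0],[0,0,0]],"yaw":[-1,-1,-1,-1,-1,-1,-0.8,-0.6,-0.3,-0.2,0,0,0,0,0]}' 0
python3 - <<'E'
from h import *
for c in('wrist','scene','side'): snap(c,c+'12')
s=bot.read_state();print(s['position'],s['opening']*87,s['force'],s['moment'],np.degrees(np.arctan2(s['tcp_rot'][1][1],s['tcp_rot'][0][1])))
a=cv2.imread('pics/scene12.png')[150:270,170:330];b=cv2.imread('pics/side12.png')[230:350,210:370]
cv2.imwrite('pics/c12.png',cv2.resize(np.hstack([a,b]),None,fx=2.5,fy=2.5,interpolation=cv2.INTER_CUBIC))
E
```

```text
time_s: 21.85
position: [0.6178, 0.1878, 0.0964]
tcp_rot: [[0.002, 0.138, 0.99], [0.002, 0.99, -0.138], [-1.0, 0.002, 0.001]]
force: [3.6, 5.4, -3.6]
opening: 0.181
time_s: 23.1
position: [0.6178, 0.1879, 0.0964]
tcp_rot: [[0.002, 0.001, 1.0], [0.002, 1.0, -0.001], [-1.0, 0.002, 0.002]]
force: [3.7, 4.9, -3.2]
opening: 0.182
[0.61777322 0.18791775 0.09636565] 15.699728769367997 [ 4.30794425  5.0827403  -3.4061168 ] [ 0.88530276 -0.55432742 -0.03749343] 89.94796780805639
```

View pics/c12.png

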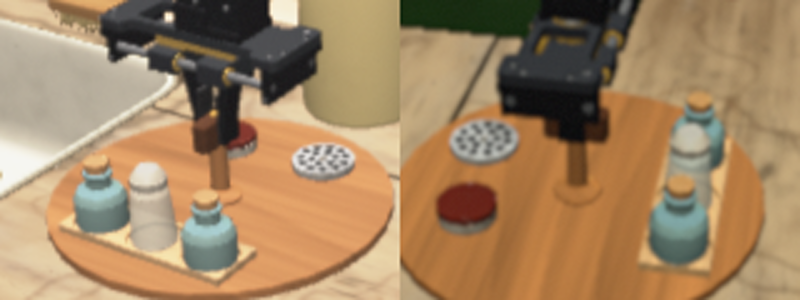

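View pics/wrist12.png

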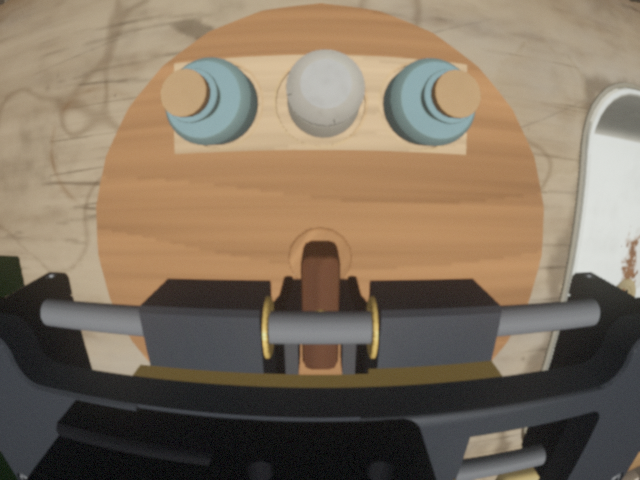

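View pics/scene12.png

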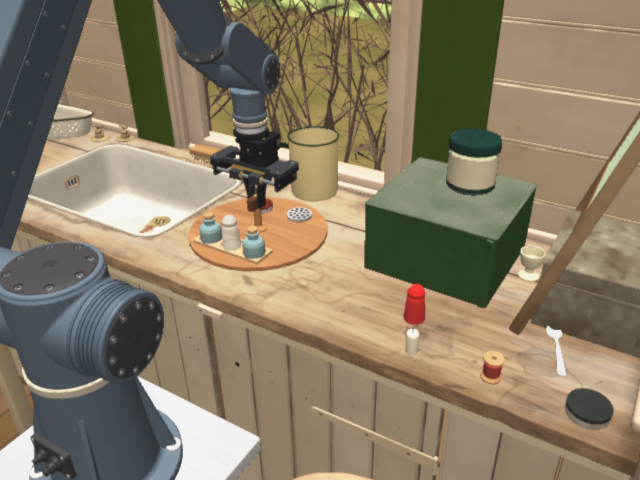

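Run:
```python
from h import *
w=dict(np.load('pics/wrist12.npz'));f=lambda u,v,z:onz(w,u,v,z,1)
a,b=f(185,92,.093),f(458,92,.093);c=f(326,90,.101)
print('corks',a.round(4),b.round(4),'shaker cap',c.round(4),'mid',((a+b)/2).round(4))
d=a-b;print('row angle deg off',np.degrees(np.arctan2(d[0],d[1])))
L,R=f(175,63,.032),f(466,63,.032);d=L-R;print('tray edge off',np.degrees(np.arctan2(d[0],d[1])), 'mid',((L+R)/2).round(4))
print('base near edge',f(326,139,.029),'sides',f(288,95,.06),f(364,95,.06))
```

```text
corks [0.5214 0.1298 0.093 ] [0.5211 0.2463 0.093 ] shaker cap [0.5245 0.1896 0.101 ] mid [0.5213 0.1881 0.093 ]
row angle deg off 179.88825664059027
tray edge off 179.91509615194806 mid [0.4928 0.1879 0.032 ]
base near edge [0.54318611 0.19098745 0.029     ] sides [0.52101366 0.17153386 0.06      ] [0.52082447 0.20931406 0.06      ]
```

Run:
```python
from h import *
print(bot.hand_in())
```

```text
the job is handed in; nothing more can be done
None
```

The salt shaker stands upright in the middle recess, between the two corked bottles, and was let go there. I then gripped the bar handle, turned the carousel about 45° anticlockwise at roughly 12°/s, and handed in while still holding it, at about 23 s of the 64 s allowed. The hand-in reported no verdict.

**Last checks before handing in:**
- **Row direction:** it faced front within about 0.1° by both the cork line and the tray edge, and the jaw angle read 89.95°.
- **Shaker:** it stood about 2–3 mm from the recess centre, along the row.
- **Bottles, tin and plate:** in the pictures both bottles looked upright in their recesses, and the tin and mincer plate looked flat on the carousel.
- **Grip:** the fingers were closed on the bar at 15.7 mm (the bar is 16 mm thick). The force on the tool was about 7 N, steady.
- **Candle and reel:** both appeared at their starting pixels in the scene picture.

**Disagreements and limits:**
- The side camera differed from the scene and wrist cameras by up to about 9 mm on some points. I relied on the wrist and scene views.
- The TCP reading wandered by 1–2 mm between calls, so I lined up the shaker on the recess by eye from the wrist pictures.
- I did not measure the finger contact force on the handle separately.

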